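Open the sprung lid of the vegetable box without a snap and put the garlic in

TASK

Stand the salt shaker from the lid of the wooden box upright on the worktop, then free the lid by pressing it down until its hook springs off, and let the lid come up slowly, held back all the way, until it stands fully open: it must never fly up. Then put the garlic into the box, leave the lid open, and leave the lemon, the tin and the pepper mill as they stand.

Things in the scene. Friction and masses are not known exactly. Their poses are not given: they have to be found in the camera images.
- keeper: Open-topped pale wooden box screwed to the worktop, 180 (its x) x 170 (its y) x 100 mm, walls 6 mm, inner floor 9 mm above the worktop. Origin: centre of its underside; z up. Lid hinged along the +y side, steel hook in the middle of the -y side. Yaw varies within 0.4 rad.
- keeper_lid (a joint): Lid angle, rad. 0 = hooked down, level; positive = opening: the -y edge rises and swings over to +y until the stop at 1.75, just past upright. It can be pressed down to -0.065. Its spring always pushes it open: 0.5 x (1.9 - angle) N m, damping 0.1 N m s/rad. Left free low down it flies up at about 6 rad/s; above 1.4 it only eases to the stop. Over 2.2 rad/s counts as flying up.
- lid_hinge (a point): Middle of the lid's hinge line, which runs along the box's x at y = +85, z = 112 mm in the box frame; fixed to the box.
- lid_press (a point): Point on the lid's flat top, 125 mm from the hinge, on its centre line, where it can be pressed and held back by hand: about 6 N here presses it down from 0, under 2 N holds it near upright. The lid is a wooden plate 8 mm thick, 192 mm along x, its underside level with the hinge line; it reaches 178 mm from the hinge (53 mm past this point). Weight 0.22 kg. Moves with the lid.
- keeper_hook (a joint): Angle of the steel hook: 26 mm wide, pivot 50 mm above the worktop at y = -105 mm of the box, top at z = 132, reaching over the lid edge to y = -81 mm. 0 = hooked over a steel strip 6 mm high on the lid's edge; locked there by a lip 5 mm deep while the lid pushes up. When the lid is pressed below about -0.03 rad, a weak spring swings the hook outward to 0.45 and it stays off.
- salt_shaker: Glass salt shaker with a grey metal top, 44 mm across, 90 mm tall, standing on the lid. Origin: centre of its underside; z up. Under 0.2 kg.
- garlic: Bulb of garlic, 60 x 57 x 58 mm tall, standing on the worktop. Origin: centre of its underside.
- lemon: Lemon, 71 (its x) x 53 x 51 mm, lying on the worktop; origin: centre of its underside. Bystander.
- bean_tin: Unopened food tin, 75 mm across, 58 mm tall, on the worktop; origin: centre of its underside. Bystander.
- pepper_mill: Wooden pepper mill, 58 mm across, 170 mm tall, on the worktop; origin: centre of its underside. Bystander.
Not all that is in view belongs to the job. Leave any orange look-alike of the garlic alone.

How it is judged:
By the outcome, as a careful person would: the job done as asked, in the order asked, and still so for the second after the job is handed in, with the robot touching nothing.
It also fails if it takes over 72 s, if anything falls off the work surface, if the arm or the gripper's body presses on something with over 40 N, if the wrist force passes 120 N, or if a joint passes its speed limit or range.

ROBOT

A 6-joint arm with a two-finger parallel gripper is mounted at the origin on a cart in front of the work surface, level with it; the furniture and walls round the work are solid. World frame = base frame: x ahead of the robot, y to its left, z up, the work surface at z = 0. Lengths are in m, angles in degrees, forces in N, time in s.
With the tool pointing down it reaches from about 0.3 to 0.75 m from the base axis. Payload 8.5 kg.
Tool frame: the origin (TCP) lies on the centre line of the jaws, within the pads' length; the fingertips stand 17 mm ahead of it and the grasp point (between the pads) lies 2 mm behind it (env.tcp_to_tips is the distance from the TCP to the fingertips, in m); z points along the fingers, y is the line along which they close (so a half turn about z gives the same grasp; the last joint's range is limited). The gripper opens to 85 mm and grips with 20 to 120 N. Pads are 22 mm wide; open, the fingers measure 114 mm over their backs; the gripper's body (76 mm by 85 mm) begins 54 mm behind the grasp point. The pads swing forward as they close: fully open they stand 13 mm farther back than shut.
Start: joints at [-80.002, 21.807, 74.336, -0, 83.858, -12.336], TCP at [0.209, -0.509, 0.223] pointing down, gripper open.
Joint ranges: [-178.18, 178.18], [-50.72, 133.34], [12.68, 142.11], [-81.47, 261.47], [9.98, 163.14], [-165.26, 165.26]. Speed limits (degrees/s): [136.94, 136.94, 180, 180, 180, 180].

INTERFACE

Orientations are given as a 3x3 rotation matrix whose columns are the frame's x, y, z axes.
In Python, from rig import env gives the robot as it stands. The module is installed in compiled form; this text tells all that it offers.
- The arm moves only by the shell command python3 -m pendant 'ROWS' [FORCE]. ROWS is JSON, a list of rows, each a list of 7 numbers: the opening, from 0 (shut) to 1 (fully open), then the shift along the tool's x, y, z in m, then the turn, a rotation vector about the tool's x, y, z in rad. A call has 1 to 5 rows; each row is the pose to reach, as a shift and turn from the pose commanded when the call began, along the tool's axes at that moment; what a row does not reach only later rows make up. A row lasts 1/8 s, in which the tool goes at most 62.5 mm and 10.7 degrees, less where a joint would pass 70% of its speed; a pose out of reach is approached as far as the arm can. A call with a gripper value outside its range is refused whole. The fingers move at their own pace and stop on an object; FORCE is the grip in N (left out, the last holds). Time passes only in rows, so rows that repeat a pose let the fingers close. It gives the time, the measured TCP pose, the force, the opening and the grip force at its end, in the units of the state.
- env.observe(): the state, without advancing time (a new reading comes with each control period).
- env.get_image(name): name is "scene" or "top" or "wrist"; returns a dict with "image" (420x560x3 uint8, blue, green, red), "fx", "fy", "cx", "cy" (pixels), "pose" (4x4, takes a point from camera to world coordinates). Camera axes: x right, y up, looking along -z (the intrinsics and any distortion apply to the point x, -y, -z); pixel columns grow to the right and rows downward; lengths in m; the calibration is good to about 2 mm. The wrist camera is an equidistant fisheye: a pixel r from the principal point sees the ray r / f radians off the axis. A picture is of the moment at which its call begins. There is no depth.
- env.close_job(): hands the job in; it is judged then, once.
Trained networks look in the newest picture that a camera, given by its name, has taken for a name from the list of things; names that differ only in an ending like _2 or _b are one class to them, and where a whole thing is asked for, a point or a joint stands for the part that bears it (a point fixed in the world has none). Each returns a list of dicts, best first, with "conf" (0 to 1); they miss things now and then, are a little off and sometimes report something else, mostly with a low value. They report only what shows in the picture. A call takes as long as a camera call. They do not tell look-alikes from the thing itself.
- env.find_in(camera, thing): "bbox" ([centre column, centre row, width, height] in pixels, round what is visible of it).
- env.trace(camera, thing): "mask" (420x560 bool, what is visible of it) and "bbox" ([centre column, centre row, width, height] in pixels, round what is visible of it).
- env.tip_of(camera, thing): "centre" ([column, row] in pixels: a listed point, or the origin of a listed thing).
The state is a dict: "time_s": time; "q": joint angles; "qvel": joint speeds; "joint_efforts": joint torques, N m; "position": TCP position; "tool_rot": TCP orientation; "ft_force": force on the tool from outside, world axes, zero at the start; "wrist_torque": the same for the moment, N m; "grip_width": finger opening in m; "gripper_force": force on a finger pad.
Only numpy, scipy, OpenCV 4.12 (cv2) and the standard library are available. Lean on these libraries where they do the work, as an engineer would, in place of code of your own. Each camera call takes 0.05 s, during which the arm holds its last target. There are 200 camera calls.

## Working session

There is one attempt and no reset: what is moved stays moved. The work goes in short steps, Python scripts to look and compute and a shell command to move; the robot and the scene stay as the last step left them, time stands still between calls to the robot, and variables do not carry over. Pictures are saved under pics/ and viewed, at most 10 in all, crops included, and the job is handed in when it is done.

```bash
mkdir -p pics; cat > h.py <<'E'
import numpy as np, cv2
from rig import env
NAMES=["keeper","keeper_lid","keeper_hook","salt_shaker","garlic","lemon","bean_tin","pepper_mill"]
def ray(im,px,cam):
    u=(px[0]-im["cx"])/im["fx"]; v=(px[1]-im["cy"])/im["fy"]
    if cam=="wrist":
        r=np.hypot(u,v); s=np.sin(r)/r if r>1e-9 else 1; d=np.array([u*s,-v*s,-np.cos(r)])
    else: d=np.array([u,-v,-1.])
    P=np.array(im["pose"]); return P[:3,3],P[:3,:3]@d
def onz(im,px,cam,z):
    o,d=ray(im,px,cam); return o+d*(z-o[2])/d[2]
E
python3 - <<'E'
from h import *
ims={c:env.get_image(c) for c in("scene","top")}
cv2.imwrite("pics/a.png",np.vstack([ims[c]["image"] for c in ims])[:, :]) 
for c in ims: cv2.imwrite(f"pics/{c}.png",ims[c]["image"])
for c in ims:
    im=ims[c]; print(c,np.round(im["pose"],3).tolist())
    for n in NAMES+["lid_hinge","lid_press"]:
        z={"keeper_lid":.116,"salt_shaker":.12,"lid_hinge":.112,"lid_press":.12}.get(n,0)
        for d in env.tip_of(c,n)[:3]:
            print(c,n,round(d["conf"],2),np.round(d["centre"]),np.round(onz(im,d["centre"],c,z),3))
print(env.observe())
E
```

```text
scene [[-0.678, 0.414, -0.608, -0.157], [-0.735, -0.365, 0.571, 0.621], [0.015, 0.834, 0.551, 0.691], [0.0, 0.0, 0.0, 1.0]]
scene keeper 0.56 [280. 225.] [ 0.533 -0.033  0.   ]Traceback (most recent call last):
  File "<stdin>", line 9, in <module>
ValueError: it knows: bean_tin, garlic, keeper, lemon, lid_hinge, lid_press, pepper_mill, salt_shaker
```

View pics/scene.png

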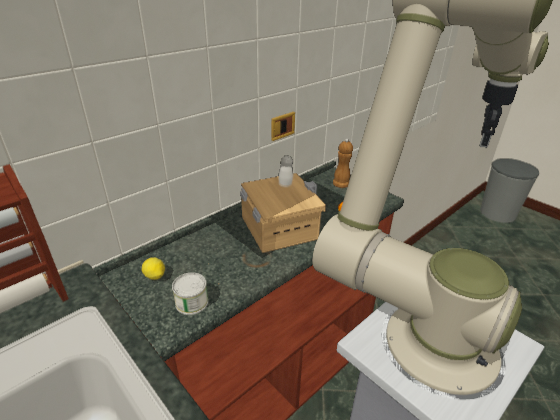

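View pics/top.png

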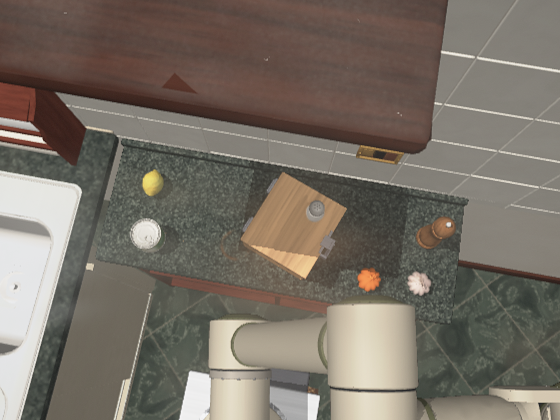

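The top view shows the box lid around (295,225), with the hook at (327,245) on its right and the hinges on its left at (270,185) and (248,228). The shaker is at (316,210). The two garlic candidates are a white bulb at (418,283) and an orange look-alike at (369,280); white fits the description. The lemon is at (152,183), the tin at (146,235) and the mill at (437,232).

```bash
python3 - <<'E'
from h import *
ims={c:env.get_image(c) for c in("scene","top")}
for c in ims:
    im=ims[c]; print(c,np.round(im["pose"],3).tolist(),im["fx"])
    for n in "bean_tin, garlic, keeper, lemon, lid_hinge, lid_press, pepper_mill, salt_shaker".split(", "):
        z={"salt_shaker":.12,"lid_hinge":.112,"lid_press":.12}.get(n,0)
        for d in env.tip_of(c,n)[:3]:
            print(c,n,round(d["conf"],2),np.round(d["centre"]),np.round(onz(im,d["centre"],c,z),3))
t=ims["top"]
for n,p,z in [("hook top",(327,245),.132),("lid c1",(284,173),.12),("lid c2",(347,209),.12),("lid c3",(305,277),.12),("lid c4",(243,246),.12),("worktop front R",(452,322),0),("back R",(467,200),0),("back L",(120,137),0),("frontL",(98,262),0),("cabinet corner",(428,152),.5)]:
    print(n,np.round(onz(t,p,"top",z),3))
cv2.imwrite("pics/crop.png",cv2.resize(t["image"][180:320,230:470],None,fx=3.3,fy=3.3,interpolation=cv2.INTER_CUBIC))
s=env.observe(); print(s["position"],s["tool_rot"],s["grip_width"])
w=env.get_image("wrist"); print(np.round(w["pose"],3).tolist())
E
```

```text
scene [[-0.678, 0.414, -0.608, -0.157], [-0.735, -0.365, 0.571, 0.621], [0.015, 0.834, 0.551, 0.691], [0.0, 0.0, 0.0, 1.0]] 395.7321736120407
scene bean_tin 0.86 [191. 303.] [0.445 0.328 0.   ]
scene garlic 0.48 [347. 214.] [ 0.44 -0.23  0.  ]
scene keeper 0.86 [278. 227.] [ 0.53  -0.025  0.   ]
scene lemon 0.73 [155. 275.] [0.586 0.343 0.   ]
scene lid_hinge 0.89 [254. 205.] [0.534 0.063 0.112]
scene lid_press 0.85 [291. 194.] [ 0.5   -0.044  0.12 ]
scene pepper_mill 0.64 [340. 184.] [ 0.571 -0.357  0.   ]
scene pepper_mill 0.46 [292. 190.] [ 0.658 -0.203  0.   ]
scene salt_shaker 0.97 [289. 183.] [ 0.548 -0.08   0.12 ]
scene salt_shaker 0.46 [341. 183.] [ 0.45  -0.196  0.12 ]
top [[0.182, 0.959, -0.22, 0.249], [-0.983, 0.177, -0.042, -0.034], [-0.001, 0.223, 0.975, 1.35], [0.0, 0.0, 0.0, 1.0]] 542.4742549225033
top bean_tin 0.6 [152. 238.] [0.449 0.323 0.   ]
top garlic 0.81 [366. 280.] [ 0.443 -0.225  0.   ]
top garlic 0.6 [417. 280.] [ 0.466 -0.35   0.   ]
top keeper 0.82 [289. 232.] [ 0.528 -0.016  0.   ]
top lemon 0.66 [157. 184.] [0.591 0.343 0.   ]
top lid_hinge 0.72 [261. 206.] [0.554 0.058 0.112]
top lid_press 0.6 [306. 233.] [ 0.509 -0.057  0.12 ]
top lid_press 0.35 [150. 239.] [0.43  0.295 0.12 ]
top salt_shaker 0.7 [314. 215.] [ 0.554 -0.068  0.12 ]
hook top [ 0.487 -0.108  0.132]
lid c1 [0.642 0.02  0.12 ]
lid c2 [ 0.582 -0.141  0.12 ]
lid c3 [ 0.407 -0.071  0.12 ]
lid c4 [0.452 0.081 0.12 ]
worktop front R [ 0.379 -0.447  0.   ]
back R [ 0.694 -0.451  0.   ]
back L [0.7   0.469 0.   ]
frontL [0.366 0.442 0.   ]
cabinet corner [ 0.599 -0.225  0.5  ]
[ 0.20899941 -0.50872858  0.22343124] [[ 9.24979049e-01  3.80018103e-01  2.08838221e-05]
 [ 3.80018104e-01 -9.24979048e-01 -2.86714591e-05]
 [ 8.42142440e-06  3.44567295e-05 -9.99999999e-01]] 0.08567184962546166
[[0.381, 0.883, 0.274, 0.278], [-0.925, 0.364, 0.113, -0.479], [-0.0, -0.297, 0.955, 0.374], [0.0, 0.0, 0.0, 1.0]]
```

View pics/crop.png

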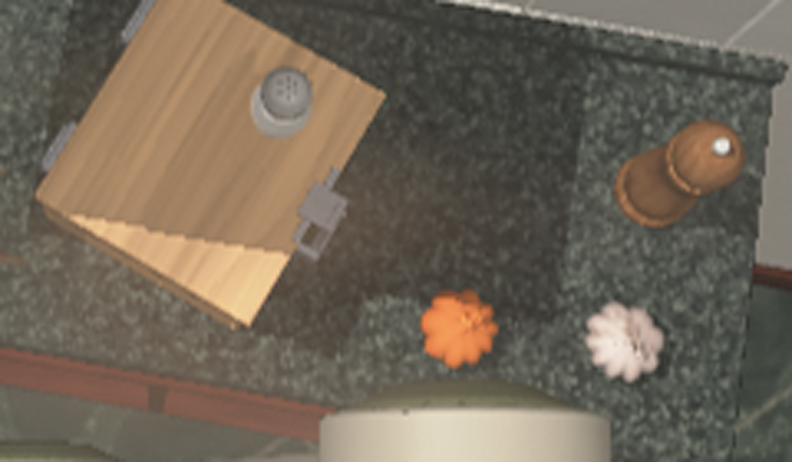

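White bulb at crop (625,342) is the garlic; the orange one at (458,328) is the look-alike, so I leave it. First I go above the shaker.

```bash
cat >> h.py <<'E'
from scipy.spatial.transform import Rotation as Ro
def row(pos,R=None,s=None):
    s=s or env.observe(); R0=np.array(s["tool_rot"]); R=R0 if R is None else R
    d=R0.T@(np.array(pos)-s["position"]); rv=Ro.from_matrix(R0.T@R).as_rotvec()
    print(np.round(d,3).tolist(),np.round(rv,3).tolist(),"mm",round(np.linalg.norm(d)*1e3),"deg",round(np.degrees(np.linalg.norm(rv)),1))
def look(n,z,cams=("top","wrist")):
    for c in cams:
        im=env.get_image(c)
        for d in env.tip_of(c,n)[:2]: print(c,n,round(d["conf"],2),np.round(d["centre"]),np.round(onz(im,d["centre"],c,z),3))
E
python3 -c "
from h import *
row([.209,-.509,.30]);row([.46,-.12,.30]);row([.551,-.072,.30])"
```

```text
[-0.0, 0.0, -0.077] [0.0, 0.0, 0.0] mm 77 deg 0.0
[0.38, -0.264, -0.077] [0.0, 0.0, 0.0] mm 469 deg 0.0
[0.482, -0.274, -0.077] [0.0, 0.0, 0.0] mm 560 deg 0.0
```

```bash
python3 -m pendant '[[1,0,0,-0.077,0,0,0],[1,0.06,-0.035,-0.077,0,0,0],[1,0.12,-0.07,-0.077,0,0,0],[1,0.17,-0.105,-0.077,0,0,0],[1,0.22,-0.14,-0.077,0,0,0]]'; python3 -m pendant '[[1,0.05,-0.03,0,0,0,0],[1,0.1,-0.06,0,0,0,0],[1,0.15,-0.1,0,0,0,0],[1,0.2,-0.12,0,0,0,0],[1,0.25,-0.13,0,0,0,0]]'
python3 -m pendant '[[1,0,0,0,0,0,0],[1,0,0,0,0,0,0]]'
python3 - <<'E'
from h import *
look("salt_shaker",.12); look("lid_hinge",.112);look("lid_press",.12);look("keeper",0)
cv2.imwrite("pics/w1.png",env.get_image("wrist")["image"])
row([.551,-.072,.17])
E
```

```text
time_s: 1.72
position: [0.3534, -0.3042, 0.3006]
tool_rot: [[0.925, 0.38, 0.0], [0.38, -0.925, -0.0], [0.0, 0.0, -1.0]]
ft_force: [1.3, -0.0, -0.6]
grip_width: 0.0851
gripper_force: 0.0
time_s: 2.35
position: [0.5354, -0.0887, 0.3009]
tool_rot: [[0.925, 0.381, 0.001], [0.381, -0.925, -0.0], [0.001, 0.001, -1.0]]
ft_force: [0.3, -0.6, 0.7]
grip_width: 0.085
gripper_force: 0.0
time_s: 2.6
position: [0.5341, -0.0909, 0.3003]
tool_rot: [[0.925, 0.38, -0.001], [0.38, -0.925, -0.0], [-0.001, -0.0, -1.0]]
ft_force: [0.3, 0.0, 1.1]
grip_width: 0.0854
gripper_force: 0.0
top salt_shaker 0.5 [315. 213.] [ 0.559 -0.068  0.12 ]
wrist salt_shaker 0.74 [267. 163.] [ 0.553 -0.07   0.12 ]
wrist salt_shaker 0.45 [154. 119.] [0.554 0.059 0.12 ]
top lid_hinge 0.62 [260. 207.] [0.552 0.06  0.112]
top lid_hinge 0.15 [151. 238.] [0.433 0.295 0.112]
wrist lid_hinge 0.77 [154. 118.] [0.555 0.063 0.112]
wrist lid_press 0.77 [244. 196.] [ 0.512 -0.06   0.12 ]
wrist keeper 0.74 [229. 159.] [ 0.522 -0.02   0.   ]
[0.022, -0.011, 0.13] [0.0, 0.0, 0.0] mm 133 deg 0.0
```

View pics/w1.png

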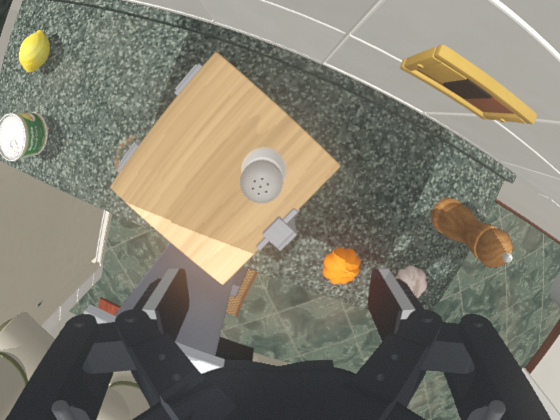

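The wrist view shows the shaker at (263,175), clear on all sides, and the hook at (278,232), still over the lid. The network positions agree to within about 5 mm, so I grasp the shaker.

```bash
python3 -m pendant '[[1,0.023,-0.0115,0,0,0,0],[1,0.023,-0.0115,0.04,0,0,0],[1,0.023,-0.0115,0.08,0,0,0],[1,0.023,-0.0115,0.11,0,0,0],[1,0.023,-0.0115,0.13,0,0,0]]'
python3 -m pendant '[[1,0,0,0,0,0,0],[0.4,0,0,0,0,0,0],[0.4,0,0,0,0,0,0],[0.4,0,0,0,0,0,0],[0.4,0,0,0,0,0,0]]' 25
python3 -m pendant '[[0.4,0,0,0,0,0,0],[0.4,0,0,0,0,0,0]]' 25
python3 -c "
from h import *
print(env.observe()['position'])
row([.565,-.235,.25]);row([.565,-.235,.17])"
```

```text
time_s: 4.08
position: [0.551, -0.0711, 0.1689]
tool_rot: [[0.925, 0.38, -0.002], [0.38, -0.925, 0.001], [-0.001, -0.001, -1.0]]
ft_force: [0.2, 0.5, 0.4]
grip_width: 0.0859
gripper_force: 0.0
time_s: 4.7
position: [0.5514, -0.0713, 0.1707]
tool_rot: [[0.925, 0.38, 0.0], [0.38, -0.925, -0.0], [0.0, 0.0, -1.0]]
ft_force: [-0.2, 0.6, 0.8]
grip_width: 0.0341
gripper_force: 0.3
time_s: 4.95
position: [0.5514, -0.0713, 0.1705]
tool_rot: [[0.925, 0.38, 0.0], [0.38, -0.925, 0.0], [0.0, -0.0, -1.0]]
ft_force: [0.5, 0.2, 0.3]
grip_width: 0.0344
gripper_force: 0.4
[ 0.5513889  -0.07126707  0.17047854]
[-0.05, 0.157, -0.08] [0.0, 0.0, 0.0] mm 183 deg 0.0
[-0.05, 0.157, 0.0] [0.0, 0.0, 0.0] mm 164 deg 0.0
```

```bash
python3 -m pendant '[[0.1,0,0,0,0,0,0],[0.1,0,0,0,0,0,0],[0.1,0,0,0,0,0,0],[0.1,0,0,0,0,0,0]]' 25
python3 -c "
from h import *
cv2.imwrite('pics/w2.png',env.get_image('wrist')['image'])"
```

```text
time_s: 5.45
position: [0.5514, -0.0712, 0.1706]
tool_rot: [[0.925, 0.38, 0.0], [0.38, -0.925, 0.0], [0.0, 0.0, -1.0]]
ft_force: [-0.6, 2.7, 4.8]
grip_width: 0.0331
gripper_force: 25.3
```

View pics/w2.png

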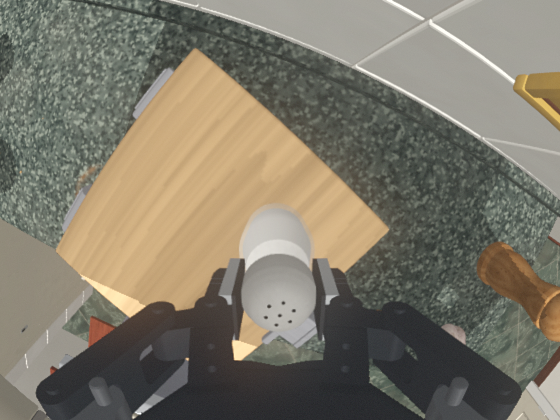

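The shaker is held at its 33 mm waist, centred between the pads at (278,290). I lift it and carry it over.

```bash
python3 -m pendant '[[0.1,0,0,-0.03,0,0,0],[0.1,0,0,-0.07,0,0,0],[0.1,-0.016,0.052,-0.07,0,0,0],[0.1,-0.032,0.104,-0.07,0,0,0],[0.1,-0.05,0.157,-0.07,0,0,0]]'
python3 -m pendant '[[0.1,0,0,0,0,0,0],[0.1,0,0,0.06,0,0,0],[0.1,0,0,0.12,0,0,0],[0.1,0,0,0.16,0,0,0],[0.1,0,0,0.175,0,0,0]]'
python3 -m pendant '[[0.1,0,0,0,0,0,0],[0.1,0,0,0,0,0,0]]'
python3 -c "
from h import *
cv2.imwrite('pics/w3.png',np.hstack([env.get_image(c)['image'] for c in ('scene','wrist')])[100:,:][:,:])
print(env.observe()['position'],env.observe()['ft_force'])"
```

```text
time_s: 6.12
position: [0.5647, -0.2373, 0.2398]
tool_rot: [[0.925, 0.38, -0.001], [0.38, -0.925, 0.0], [-0.001, -0.0, -1.0]]
ft_force: [0.9, 0.5, 0.1]
grip_width: 0.0327
gripper_force: 25.2
time_s: 6.75
position: [0.5639, -0.2344, 0.063]
tool_rot: [[0.925, 0.381, -0.004], [0.381, -0.925, 0.002], [-0.003, -0.003, -1.0]]
ft_force: [0.8, 0.0, 0.4]
grip_width: 0.0327
gripper_force: 25.3
time_s: 7.0
position: [0.5657, -0.2359, 0.0672]
tool_rot: [[0.925, 0.38, 0.003], [0.38, -0.925, -0.002], [0.002, 0.003, -1.0]]
ft_force: [-0.3, 0.5, -2.1]
grip_width: 0.0326
gripper_force: 25.3
[ 0.56544227 -0.23589861  0.06704758] [-0.16162757 -0.38922894 -0.29447229]
```

```bash
python3 -m pendant '[[0.1,0,0,0.006,0,0,0],[0.1,0,0,0.012,0,0,0],[0.1,0,0,0.015,0,0,0],[0.1,0,0,0.015,0,0,0]]'
python3 -m pendant '[[0.1,0,0,0.001,0,0,0],[0.1,0,0,0.002,0,0,0],[0.1,0,0,0.002,0,0,0]]'
```

```text
time_s: 7.6
position: [0.5648, -0.2355, 0.0503]
tool_rot: [[0.925, 0.38, -0.0], [0.38, -0.925, 0.0], [-0.0, -0.0, -1.0]]
ft_force: [0.6, 0.4, -0.6]
grip_width: 0.0326
gripper_force: 25.3
time_s: 7.98
position: [0.5653, -0.2355, 0.0501]
tool_rot: [[0.925, 0.38, 0.002], [0.38, -0.925, -0.001], [0.001, 0.001, -1.0]]
ft_force: [-3.4, 3.3, 14.1]
grip_width: 0.0326
gripper_force: 26.9
```

```bash
python3 -m pendant '[[0.6,0,0,-0.001,0,0,0],[0.9,0,0,-0.001,0,0,0],[0.9,0,0,-0.001,0,0,0],[0.9,0,0,-0.03,0,0,0],[0.9,0,0,-0.08,0,0,0]]'
python3 -m pendant '[[0.5,0,0,-0.06,0,0,0],[0,0,0,-0.12,0,0,0],[0,0,0,-0.15,0,0,0],[0,0,0,-0.15,0,0,0]]'
cat > plan.py <<'E'
from h import *
H=np.array([.555,.061,.112]); yb=np.array([.347,.938,0]); yb/=np.linalg.norm(yb); xb=np.array([yb[1],-yb[0],0]); z=np.array([0,0,1.])
def tip(th,r=.125,off=.008): return H+(-np.cos(th)*yb+np.sin(th)*z)*r+(np.sin(th)*yb+np.cos(th)*z)*off
def Rt(phi): # tool z tilted phi from down towards -yb ; tool y along... x axis = box x
    zt=-np.cos(phi)*z-np.sin(phi)*yb
    return zt
def pose(th,phi,ydir,r=.125,off=.008):
    zt=Rt(phi); yt=ydir; R=np.column_stack([np.cross(yt,zt),yt,zt]); return tip(th,r,off)-.017*zt,R
E
python3 - <<'E'
from plan import *
look("salt_shaker",0,("top","scene","wrist"));
look("lid_hinge",.112);look("lid_press",.12)
cv2.imwrite("pics/s4.png",env.get_image("scene")["image"][100:260,180:420])
s=env.observe(); print(s["position"],s["q"],env.tcp_to_tips)
for y in (xb,-xb,yb,-yb): print(Ro.from_matrix(np.array(s["tool_rot"]).T@pose(0,0,y)[1]).as_rotvec())
E
```

```text
time_s: 8.6
position: [0.564, -0.2351, 0.1276]
tool_rot: [[0.925, 0.38, -0.004], [0.38, -0.925, 0.002], [-0.002, -0.004, -1.0]]
ft_force: [0.8, 0.2, 0.0]
grip_width: 0.0769
gripper_force: 0.0
time_s: 9.1
position: [0.5653, -0.2359, 0.2806]
tool_rot: [[0.925, 0.38, 0.004], [0.38, -0.925, -0.003], [0.003, 0.004, -1.0]]
ft_force: [0.6, 0.4, -0.1]
grip_width: 0.0036
gripper_force: 0.0
wrist salt_shaker 0.95 [279. 170.] [ 0.566 -0.234  0.   ]
top lid_hinge 0.83 [262. 206.] [0.555 0.056 0.112]
wrist lid_hinge 0.88 [ 40. 110.] [0.553 0.061 0.112]
top lid_press 0.75 [305. 232.] [ 0.511 -0.054  0.12 ]
wrist lid_press 0.69 [108. 176.] [ 0.515 -0.06   0.12 ]
[ 0.56479595 -0.23553541  0.2784056 ] [-3.37072005e+01  2.66606495e+01  5.74226226e+01 -1.14997714e-03
  9.59152837e+01  3.39571802e+01] 0.017
[ 2.91846886e-05  1.55879020e-05 -8.26644645e-01]
[ 1.91454537e-05 -3.58453693e-05  2.31494801e+00]
[ 1.20222255e-05  3.95877495e-05 -2.39744097e+00]
[ 3.14867523e-05 -9.56207016e-06  7.44151682e-01]
```

The shaker stands at (0.566,-0.234), as intended. Next I move above the lid's press point, with the jaws lined up along the box's x.

```bash
cat >> plan.py <<'E'
C=np.array([-.011,0,.017])
def hold(th,phi,off=.008,r=.125):
    _,R=pose(th,phi,xb); return tip(th,r,off)-R@C,R
E
python3 -c "
from plan import *
row(*hold(0,0,.033))
print(hold(0,0,.008)[0],hold(1.75,.7))
cv2.imwrite('pics/w5.png',env.get_image('wrist')['image'])"
```

```text
[0.026, -0.194, 0.116] [0.0, 0.0, -0.827] mm 228 deg 47.4
[ 0.515447   -0.04591848  0.137     ] (array([0.57218044, 0.10744164, 0.2394882 ]), array([[ 0.26536667,  0.93788137, -0.22351526],
       [ 0.71733124, -0.34695611, -0.60419976],
       [-0.64421769,  0.        , -0.76484219]]))
```

View pics/w5.png

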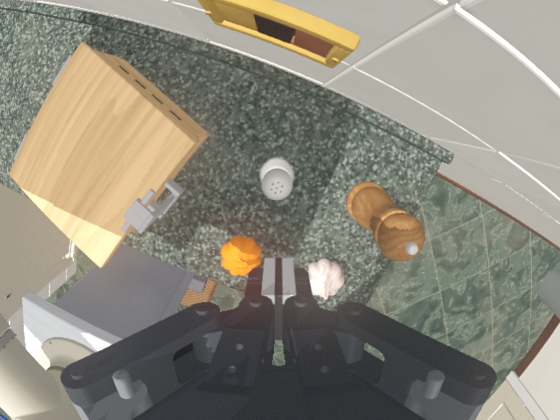

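The shaker stands upright at (277,178), with the mill, look-alike and garlic untouched. The hook at (150,208) is still on the lid.

```bash
python3 -m pendant '[[0,0.005,-0.045,0,0,0,-0.16],[0,0.01,-0.09,0,0,0,-0.32],[0,0.016,-0.13,0,0,0,-0.48],[0,0.022,-0.165,0,0,0,-0.65],[0,0.026,-0.194,0.03,0,0,-0.827]]'
python3 -m pendant '[[0,0,0,0.04,0,0,0],[0,0,0,0.08,0,0,0],[0,0,0,0.08,0,0,0]]'
python3 - <<'E'
from plan import *
s=env.observe();print(s["q"])
row(*hold(0,0,.02))
look("lid_hinge",.112,("wrist","scene","top"));look("lid_press",.12,("wrist","scene","top"))
E
```

```text
time_s: 10.52
position: [0.5156, -0.0452, 0.2499]
tool_rot: [[0.341, 0.94, 0.005], [0.94, -0.341, -0.002], [0.0, 0.005, -1.0]]
ft_force: [-0.0, -1.2, -0.9]
grip_width: 0.0005
gripper_force: 0.0
time_s: 10.9
position: [0.514, -0.0458, 0.1667]
tool_rot: [[0.347, 0.938, -0.005], [0.938, -0.347, 0.002], [-0.0, -0.005, -1.0]]
ft_force: [0.2, -0.2, 1.2]
grip_width: 0.0003
gripper_force: 0.0
[-1.82578334e+01  2.14534679e+01  8.49613838e+01 -5.80146988e-04
  7.38875460e+01  2.02345325e+00]
[0.0, 0.002, 0.018] [-0.005, 0.0, 0.0] mm 18 deg 0.3
wrist lid_hinge 0.9 [281.  58.] [0.553 0.059 0.112]
scene lid_hinge 0.71 [252. 205.] [0.537 0.065 0.112]
scene lid_press 0.83 [294. 191.] [ 0.505 -0.059  0.12 ]
top lid_press 0.95 [304. 231.] [ 0.513 -0.052  0.12 ]
```

```bash
python3 -m pendant '[[0,0,0,0.012,0,0,0],[0,0,0,0.022,0,0,0],[0,0,0,0.027,0,0,0],[0,0,0,0.029,0,0,0],[0,0,0,0.031,0,0,0]]'
python3 -m pendant '[[0,0,0,0.001,0,0,0],[0,0,0,0.002,0,0,0],[0,0,0,0.002,0,0,0]]'
```

```text
time_s: 12.12
position: [0.5152, -0.0462, 0.1374]
tool_rot: [[0.347, 0.938, 0.0], [0.938, -0.347, -0.0], [0.0, 0.0, -1.0]]
ft_force: [-0.8, -1.2, -1.1]
grip_width: -0.0001
gripper_force: 0.0
time_s: 12.5
position: [0.5151, -0.0462, 0.1355]
tool_rot: [[0.347, 0.938, 0.0], [0.938, -0.347, -0.0], [0.0, 0.0, -1.0]]
ft_force: [-0.4, -0.1, 0.2]
grip_width: -0.0002
gripper_force: 0.0
```

```bash
for i in 1; do python3 -m pendant '[[0,0,0,0.001,0,0,0],[0,0,0,0.002,0,0,0],[0,0,0,0.003,0,0,0],[0,0,0,0.003,0,0,0]]'; done
python3 -m pendant '[[0,0,0,0.001,0,0,0],[0,0,0,0.002,0,0,0],[0,0,0,0.003,0,0,0],[0,0,0,0.003,0,0,0]]'
```

```text
time_s: 13.0
position: [0.5151, -0.0462, 0.1323]
tool_rot: [[0.347, 0.938, -0.0], [0.938, -0.347, 0.0], [-0.0, -0.0, -1.0]]
ft_force: [0.2, -0.0, -0.0]
grip_width: 0.0002
gripper_force: 0.0
time_s: 13.5
position: [0.5151, -0.0462, 0.1293]
tool_rot: [[0.347, 0.938, -0.0], [0.938, -0.347, 0.0], [0.0, -0.0, -1.0]]
ft_force: [-0.6, 0.7, 0.4]
grip_width: 0.0001
gripper_force: 0.0
```

```bash
python3 - <<'E'
from h import *
w=env.get_image("wrist")["image"]; s=env.get_image("scene")["image"]
cv2.imwrite("pics/w6.png",np.hstack([w[100:,120:440],cv2.resize(s[130:290,210:370],(320,320))]))
print(env.observe()["wrist_torque"],env.observe()["ft_force"])
E
```

```text
[-0.01732853  0.00431976  0.09076687] [-0.90054916  0.89488465  0.28827762]
```

View pics/w6.png

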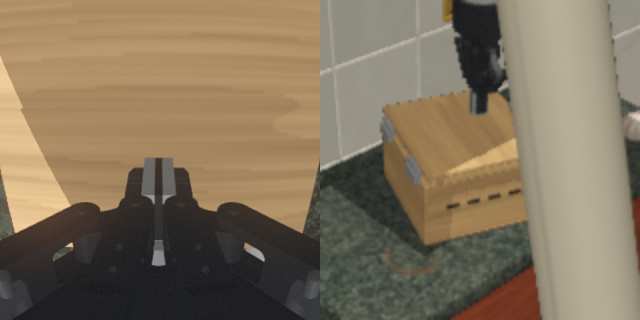

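The fingertips are at (158,160) over the lid, but I can't tell whether they touch. I keep descending and watch the force.

```bash
for i in 1 ; do python3 -m pendant '[[0,0,0,0.001,0,0,0],[0,0,0,0.002,0,0,0],[0,0,0,0.002,0,0,0]]' | grep -E "pos|force"; python3 -m pendant '[[0,0,0,0.001,0,0,0],[0,0,0,0.002,0,0,0],[0,0,0,0.002,0,0,0]]'| grep -E "pos|force"; python3 -m pendant '[[0,0,0,0.001,0,0,0],[0,0,0,0.002,0,0,0],[0,0,0,0.002,0,0,0]]'| grep -E "pos|force";done
```

```text
position: [0.5151, -0.0462, 0.1273]
ft_force: [0.7, -0.3, -0.1]
gripper_force: 0.0
position: [0.5151, -0.0462, 0.1253]
ft_force: [0.2, 0.6, 0.2]
gripper_force: 0.0
position: [0.5151, -0.0462, 0.1233]
ft_force: [-0.2, 0.6, 0.1]
gripper_force: 0.0
```

```bash
python3 - <<'E'
from h import *
im=env.get_image("wrist"); s=env.observe(); R=np.array(s["tool_rot"])
cv2.imwrite("pics/w7.png",cv2.resize(im["image"][200:400,180:380],(600,600),interpolation=cv2.INTER_CUBIC))
for r in (250,254,258,262):
    o,d=ray(im,(278,r),"wrist"); 
    for off in (.011,0): # front face of the finger / centre plane
        p=np.array(s["position"]); t=((p-o)@R[:,0]+off)/(d@R[:,0]); print(r,off,np.round(R.T@(o+t*d-p),4))
E
```

```text
250 0.011 [ 0.011  -0.0014 -0.0027]
250 0 [-0.     -0.0014  0.0223]
254 0.011 [ 0.011  -0.0014 -0.0075]
254 0 [-0.     -0.0014  0.0167]
258 0.011 [ 0.011  -0.0014 -0.0121]
258 0 [ 0.     -0.0014  0.0114]
262 0.011 [ 0.011  -0.0014 -0.0164]
262 0 [ 0.     -0.0014  0.0063]
```

View pics/w7.png

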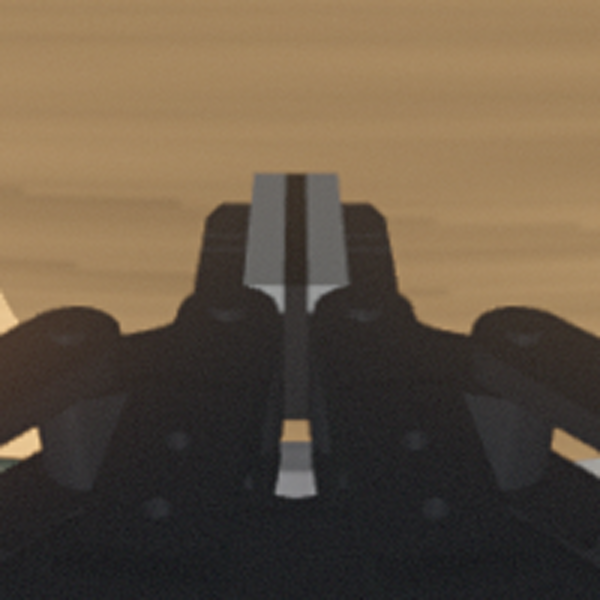

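```bash
for i in 1 ; do python3 -m pendant '[[0,0,0,0.001,0,0,0],[0,0,0,0.002,0,0,0],[0,0,0,0.002,0,0,0]]' | grep -E "pos|ft_force"; python3 -m pendant '[[0,0,0,0.001,0,0,0],[0,0,0,0.002,0,0,0],[0,0,0,0.002,0,0,0]]'| grep -E "pos|ft_force";done
python3 - <<'E'
from h import *
look("lid_press",.12,("wrist","top")); look("lid_hinge",.112)
print(env.observe()["joint_efforts"])
E
```

```text
position: [0.5151, -0.0462, 0.1213]
ft_force: [-1.2, 0.4, -0.9]
position: [0.5151, -0.0462, 0.1193]
ft_force: [0.4, -0.4, -0.9]
top lid_hinge 0.76 [262. 208.] [0.551 0.056 0.112]
wrist lid_hinge 0.9 [277.  42.] [0.552 0.06  0.112]
[-7.43590717e-04 -4.34586453e+01 -1.92509401e+01 -1.68821530e-04
  3.41960231e-04  3.12945667e-05]
```

```bash
python3 - <<'E'
from h import *
I={c:env.get_image(c)["image"] for c in("scene","top","wrist")}
a=cv2.resize(I["scene"][130:270,220:360],(400,400),interpolation=cv2.INTER_CUBIC)
b=cv2.resize(I["top"][150:300,220:370],(400,400),interpolation=cv2.INTER_CUBIC)
cv2.imwrite("pics/c8.png",np.vstack([np.hstack([a,b]),cv2.resize(I["wrist"][:200],(800,200*800//560))[:200]]))
E
```

```text
(no output)
```

View pics/c8.png

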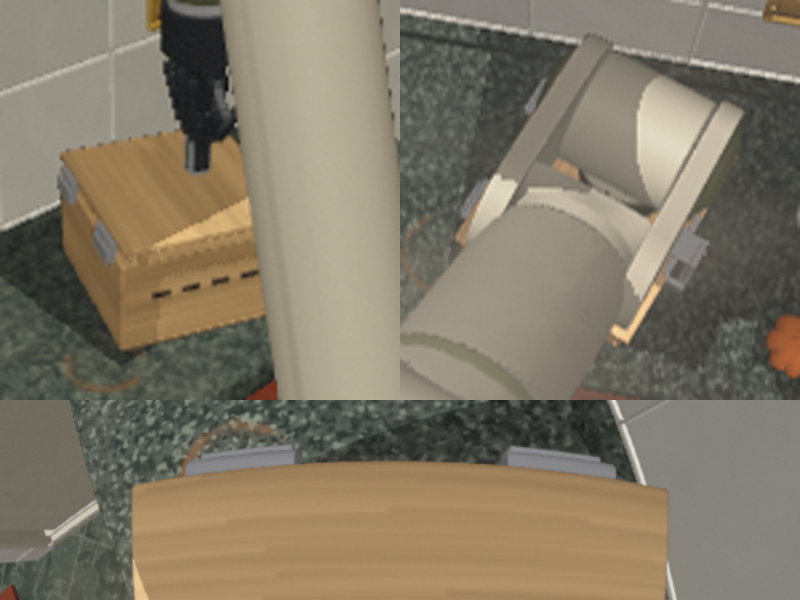

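The scene crop shows the fingertips at about (197,172), at or over the lid; the top crop shows the hook still at (690,255). I'll check the heights numerically.

```bash
python3 - <<'E'
from h import *
im=env.get_image("scene"); P=np.array(im["pose"])
def pr(p):
    q=P[:3,:3].T@(np.array(p)-P[:3,3]); return np.round([im["cx"]+im["fx"]*q[0]/-q[2], im["cy"]-im["fy"]*q[1]/-q[2]],1)
p=env.observe()["position"]; print(p)
for dz in (-.017,0,.02,.04): print(dz,pr(p+np.array([0,0,dz])))
old=cv2.imread("pics/scene.png"); g=lambda a:cv2.cvtColor(a,cv2.COLOR_BGR2GRAY).astype(float)
for y0,y1,x0,x1 in [(215,260,245,300),(180,222,240,285),(188,215,240,258)]:
    A,B=g(old)[y0:y1,x0:x1],g(im["image"])[y0:y1,x0:x1]
    print(np.abs(A-B).mean(), cv2.phaseCorrelate(A,B))
# tip column near expected location: dark pixels
sub=g(im["image"])[165:215,289-6:289+8]; print(np.round(sub[::2]).astype(int))
E
```

```text
[ 0.51513094 -0.04621338  0.11943518]
-0.017 [288.1 196.9]
0 [288.2 191.7]
0.02 [288.4 185.5]
0.04 [288.6 179.2]
0.9466666666666667 ((0.014329354393840532, 0.5003668230986982), 0.9883652173100671)
1.5322751322751322 ((0.5179685029277046, 0.6403030800027416), 0.875760155838162)
0.9218106995884774 ((0.026855073776353322, 0.48292437435190116), 0.996570579732251)
[[ 31  35  28  27  26  29  28  31  28  28  29  41  60  93]
 [ 31  31  28  31  32  31  30  29  31  27  26  42  50  74]
 [ 35  28  30  29  31  33  35  32  34  59  42  38  42  45]
 [ 32  29  31  29  32  35  33  30  33  33  28  33  36  37]
 [ 64  30  34  31  30  35  38  42  29  27  26  28  28  31]
 [ 79  41  33  30  31  30  31  27  26  26  28  26  29  38]
 [131 117  78  43  32  33  24  29  29  33  31  33  33  33]
 [127 116  74  60  63  36  30  28  29  30  33  50  70  70]
 [124 111  73 101  97  45  33  33  31  29  73 131 136 133]
 [125 113  70 101  94  45  34  35  35  34  77 130 136 136]
 [123 113  71 105  96  45  34  36  34  32  81 128 135 136]
 [121 109  74 106  97  45  34  35  33  32  95 124 131 134]
 [122 118 101 110  92  44  32  61  64  82 112 123 125 127]
 [122 123 122 121 120 120 118 118 119 121 122 122 122 124]
 [119 119 123 124 122 121 121 119 116 118 120 121 121 120]
 [121 120 120 123 124 123 123 122 119 116 115 118 121 121]
 [122 122 121 121 120 123 124 123 122 121 117 115 116 119]
 [119 121 122 122 119 120 122 124 125 125 123 120 116 114]
 [119 118 119 122 121 121 121 120 123 125 124 124 122 115]
 [122 121 120 120 121 122 121 121 121 122 123 125 124 123]
 [126 124 121 120 119 120 122 122 122 121 121 164 170 181]
 [132 132 128 124 121 120 119 119 163 168 177 179 179 181]
 [132 133 133 174 174 178 176 176 176 177 180 180 179 179]
 [176 189 192 193 191 188 182 179 176 176 177 178 175 159]
 [194 191 190 185 171 164 156 147 135 128 150 132 119 125]]
```

The visible tip moves with the TCP and ends at about z = 0.124, so it is just above the lid and not yet touching. I continue slowly.

```bash
for i in 1 ; do python3 -m pendant '[[0,0,0,0.001,0,0,0],[0,0,0,0.002,0,0,0],[0,0,0,0.002,0,0,0]]' | grep -E "pos|ft_force"; python3 -m pendant '[[0,0,0,0.001,0,0,0],[0,0,0,0.002,0,0,0],[0,0,0,0.002,0,0,0]]'| grep -E "pos|ft_force";  python3 -m pendant '[[0,0,0,0.001,0,0,0],[0,0,0,0.001,0,0,0]]'| grep -E "time|pos|ft_force";done
```

```text
position: [0.5151, -0.0462, 0.1173]
ft_force: [0.1, -0.1, 0.4]
position: [0.5151, -0.0462, 0.1153]
ft_force: [-0.4, -0.8, 0.3]
time_s: 17.12
position: [0.5151, -0.0462, 0.1144]
ft_force: [0.1, 0.0, 1.1]
```

```bash
python3 -m pendant '[[0,0,0,0.001,0,0,0],[0,0,0,0.002,0,0,0],[0,0,0,0.002,0,0,0]]' | grep -E "pos|ft_force"; python3 -m pendant '[[0,0,0,0.001,0,0,0],[0,0,0,0.002,0,0,0],[0,0,0,0.002,0,0,0]]'| grep -E "time|pos|ft_force"
python3 - <<'E'
from h import *
im=env.get_image("scene")["image"]; g=cv2.cvtColor(im,cv2.COLOR_BGR2GRAY); print(g[176:204:1,287:292].tolist())
E
```

```text
position: [0.5152, -0.0462, 0.1126]
ft_force: [-1.3, 0.4, 3.6]
time_s: 17.88
position: [0.5152, -0.0463, 0.1109]
ft_force: [-1.9, 0.1, 6.3]
[[29, 34, 38, 34, 30], [30, 33, 35, 29, 29], [30, 33, 32, 30, 27], [27, 31, 27, 25, 28], [31, 32, 30, 29, 27], [30, 31, 33, 30, 26], [52, 30, 31, 26, 30], [87, 42, 29, 33, 24], [95, 45, 34, 34, 31], [95, 46, 34, 32, 34], [95, 43, 30, 32, 34], [97, 45, 33, 34, 33], [98, 47, 35, 35, 33], [85, 40, 33, 33, 31], [79, 38, 31, 34, 37], [80, 42, 28, 30, 31], [105, 72, 65, 80, 99], [118, 109, 108, 112, 115], [122, 120, 121, 120, 116], [123, 123, 122, 120, 119], [123, 123, 124, 122, 120], [120, 123, 124, 124, 123], [121, 121, 124, 125, 124], [120, 120, 123, 123, 125], [122, 119, 121, 123, 124], [123, 121, 121, 121, 124], [122, 122, 120, 121, 121], [121, 122, 122, 121, 121]]
```

Contact came at TCP z = 0.1135, where the force began to rise. Now I press to about -0.06 rad.

```bash
python3 -m pendant '[[0,0,0,0.0015,0,0,0],[0,0,0,0.003,0,0,0],[0,0,0,0.0045,0,0,0],[0,0,0,0.005,0,0,0],[0,0,0,0.005,0,0,0]]';  python3 -m pendant '[[0,0,0,0,0,0,0],[0,0,0,0,0,0,0],[0,0,0,0,0,0,0],[0,0,0,0,0,0,0]]'|grep -E "pos|ft_f"
python3 - <<'E'
from h import *
im=env.get_image("top")["image"]; old=cv2.imread("pics/top.png")
cv2.imwrite("pics/c9.png",np.hstack([cv2.resize(a[200:290,270:370],(400,360),interpolation=cv2.INTER_CUBIC) for a in (old,im)]))
E
```

```text
time_s: 18.55
position: [0.5151, -0.0465, 0.106]
tool_rot: [[0.347, 0.938, 0.0], [0.938, -0.347, -0.001], [-0.001, 0.001, -1.0]]
ft_force: [-2.4, -1.5, 6.6]
grip_width: -0.0005
gripper_force: 3.7
position: [0.5151, -0.0465, 0.106]
ft_force: [-2.5, -1.1, 7.8]
```

View pics/c9.png

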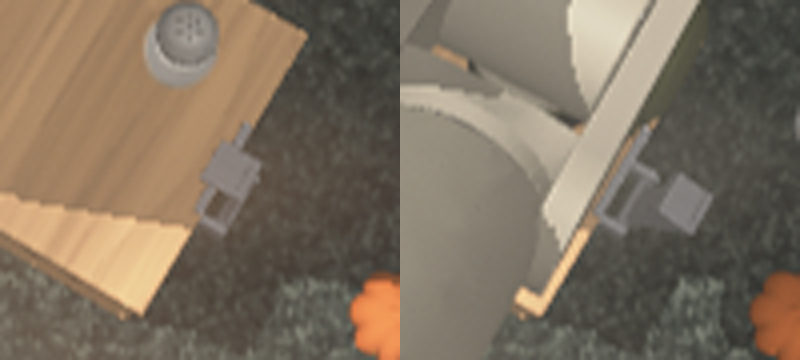

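The hook at (685,200) has swung clear of the lid edge; before it was at (230,165), over the edge. I now plan the arc that keeps the lid held back.

```bash
cat > arc.py <<'E'
from plan import *
R0=np.column_stack([yb,xb,-z]); l=np.array([.1,.995,0]); a=np.cross(z,l)
K=[np.array([-.011,s,-.0065]) for s in(-.0145,.0145)]+[np.array([.011,s,-.0065]) for s in(-.0145,.0145)]
def P(th):
    phi=max(0,.6*th); R=Ro.from_rotvec(a*phi).as_matrix()@R0; r=.125+.008*max(0,th)
    d=-np.cos(th)*yb+np.sin(th)*z; n=np.sin(th)*yb+np.cos(th)*z
    k=min(K,key=lambda c:n@R@c+1e-3*c[0]); tipc=R@np.array([0,0,-.0065])
    return H+(r-d@R@k)*d+(.008-n@R@k)*n+(-.0-xb@tipc)*xb,R
def rows(ths,base):
    p0,R=base; 
    for t in ths:
        p,Q=P(t); print(round(t,2),np.round(R.T@(p-p0),4).tolist(),np.round(Ro.from_matrix(R.T@Q).as_rotvec(),3).tolist())
E
python3 - <<'E'
from arc import *
s=env.observe(); print(s["position"],P(-.06)[0])
rows([.0,.06,.12,.18,.24],(s["position"],np.array(s["tool_rot"])))
b=.24
while b<1.75:
    t=[b+.08*i for i in range(1,6)]; print("base",b); rows(t,P(b)); b=t[-1]
print(P(1.75),P(1.84)[0])
E
```

```text
[ 0.51513619 -0.04650604  0.1060077 ] [ 0.50772557 -0.06679082  0.1059901 ]
0.0 [0.0007, 0.0001, -0.0075] [0.001, 0.001, 0.0]
0.06 [0.0006, 0.0002, -0.0148] [-0.008, -0.034, 0.0]
0.12 [0.0011, 0.0002, -0.022] [-0.017, -0.069, 0.0]
0.18 [0.002, 0.0003, -0.0293] [-0.026, -0.104, 0.0]
0.24 [0.0033, 0.0003, -0.0365] [-0.035, -0.139, 0.0]
base 0.24
0.32 [0.0011, 0.0004, -0.0097] [-0.012, -0.046, 0.0]
0.4 [0.003, 0.0008, -0.0194] [-0.024, -0.093, 0.0]
0.48 [0.0057, 0.0013, -0.0289] [-0.036, -0.139, 0.0]
0.56 [0.0092, 0.0017, -0.0382] [-0.048, -0.186, 0.0]
0.64 [0.0135, 0.0021, -0.0473] [-0.06, -0.232, 0.0]
base 0.64
0.72 [0.0029, 0.0009, -0.0096] [-0.012, -0.046, -0.0]
0.8 [0.0065, 0.0018, -0.0189] [-0.024, -0.093, -0.0]
0.88 [0.0109, 0.0027, -0.028] [-0.036, -0.139, -0.0]
0.96 [0.0161, 0.0035, -0.0367] [-0.048, -0.186, -0.0]
1.04 [0.022, 0.0042, -0.045] [-0.06, -0.232, -0.0]
base 1.04
1.12 [0.0046, 0.0012, -0.0091] [-0.012, -0.046, 0.0]
1.2 [0.01, 0.0023, -0.0178] [-0.024, -0.093, -0.0]
1.28 [0.016, 0.0033, -0.0262] [-0.036, -0.139, 0.0]
1.36 [0.0228, 0.0042, -0.034] [-0.048, -0.186, -0.0]
1.44 [0.0302, 0.005, -0.0413] [-0.06, -0.232, -0.0]
base 1.44
1.52 [0.0063, 0.0011, -0.0084] [-0.012, -0.046, 0.0]
1.6 [0.0132, 0.0021, -0.0162] [-0.024, -0.093, 0.0]
1.68 [0.0209, 0.0029, -0.0236] [-0.036, -0.139, -0.0]
1.76 [0.0291, 0.0036, -0.0303] [-0.048, -0.186, 0.0]
1.84 [0.0379, 0.004, -0.0364] [-0.06, -0.232, 0.0]
(array([0.56839893, 0.09313365, 0.23804116]), array([[ 0.29832675,  0.95051407, -0.08674189],
       [ 0.45401923, -0.22126073, -0.86308182],
       [-0.83956398,  0.21809791, -0.49755966]])) [0.57251179 0.10413089 0.23538295]
```

```bash
python3 -m pendant '[[0,0.0007,0,-0.0075,0,0,0],[0,0.0006,0,-0.0148,-0.008,-0.034,0],[0,0.0011,0,-0.022,-0.017,-0.069,0],[0,0.002,0,-0.0293,-0.026,-0.104,0],[0,0.0033,0,-0.0365,-0.035,-0.139,0]]'
python3 - <<'E'
from arc import *
s=env.observe(); print(s["position"],P(.24)[0])
rows([.32,.40,.48,.56,.64],(s["position"],np.array(s["tool_rot"])))
look("lid_press",.12,("scene","top"))
E
```

```text
time_s: 19.73
position: [0.5169, -0.0425, 0.1426]
tool_rot: [[0.346, 0.938, -0.013], [0.928, -0.344, -0.142], [-0.138, 0.037, -0.99]]
ft_force: [1.8, 3.1, 3.2]
grip_width: -0.0
gripper_force: 2.3
[ 0.51689086 -0.04248485  0.14256472] [ 0.51658517 -0.04351778  0.14250254]
0.32 [0.0001, 0.0005, -0.0095] [-0.011, -0.047, 0.0]
0.4 [0.002, 0.0009, -0.0192] [-0.023, -0.094, 0.0]
0.48 [0.0047, 0.0013, -0.0287] [-0.035, -0.14, 0.0]
0.56 [0.0082, 0.0018, -0.038] [-0.047, -0.187, 0.0]
0.64 [0.0125, 0.0022, -0.047] [-0.06, -0.233, 0.0]
scene lid_press 0.67 [292. 179.] [ 0.56  -0.103  0.12 ]
top lid_press 0.75 [304. 226.] [ 0.524 -0.049  0.12 ]
```

Contact is holding, at about 5 N. I continue along the arc.

```bash
python3 -m pendant '[[0,0.0005,0.0004,-0.0097,-0.012,-0.046,0],[0,0.002,0.0008,-0.0192,-0.024,-0.093,0],[0,0.005,0.0013,-0.0288,-0.036,-0.139,0],[0,0.0085,0.0017,-0.038,-0.048,-0.186,0],[0,0.013,0.0021,-0.0472,-0.06,-0.232,0]]' |grep -vE "rot"
python3 -m pendant '[[0,0.0029,0.0009,-0.0096,-0.012,-0.046,0],[0,0.0065,0.0018,-0.0189,-0.024,-0.093,0],[0,0.0109,0.0027,-0.028,-0.036,-0.139,0],[0,0.0161,0.0035,-0.0367,-0.048,-0.186,0],[0,0.022,0.0042,-0.045,-0.06,-0.232,0]]' |grep -vE "rot"
python3 - <<'E'
from arc import *
s=env.observe(); print(s["position"],P(1.04)[0],s["q"])
rows([1.1,1.16,1.22,1.28,1.34],(s["position"],np.array(s["tool_rot"])))
E
```

```text
time_s: 20.55
position: [0.5237, -0.0248, 0.1869]
ft_force: [1.7, 3.4, 1.5]
grip_width: 0.0002
gripper_force: 1.5
time_s: 21.18
position: [0.5368, 0.0096, 0.2207]
ft_force: [1.2, 1.2, -0.6]
grip_width: -0.0
gripper_force: 0.9
[0.53677224 0.00962984 0.22066857] [0.53697159 0.00951389 0.22165989] [  4.74620929  26.82808959  75.09850367 -35.10177972  86.42967218
  29.89650874]
1.1 [0.0028, 0.0013, -0.0076] [-0.011, -0.035, 0.001]
1.16 [0.0066, 0.0021, -0.0143] [-0.02, -0.07, 0.001]
1.22 [0.0108, 0.0029, -0.0207] [-0.029, -0.105, 0.001]
1.28 [0.0155, 0.0037, -0.0269] [-0.038, -0.139, 0.001]
1.34 [0.0205, 0.0044, -0.0329] [-0.047, -0.174, 0.001]
```

```bash
python3 -m pendant '[[0,0.003,0.001,-0.007,-0.01,-0.035,0],[0,0.0066,0.002,-0.0138,-0.019,-0.07,0],[0,0.0108,0.0028,-0.0203,-0.028,-0.105,0],[0,0.0155,0.0035,-0.0265,-0.037,-0.139,0],[0,0.0205,0.0042,-0.0325,-0.046,-0.174,0]]' |grep -vE "rot"
python3 - <<'E'
from arc import *
s=env.observe(); print(s["position"],P(1.34)[0],s["q"])
rows([1.39,1.44,1.49,1.54,1.59],(s["position"],np.array(s["tool_rot"])))
E
```

```text
time_s: 21.8
position: [0.5494, 0.0429, 0.2366]
ft_force: [0.2, 1.1, -0.8]
grip_width: -0.0001
gripper_force: 0.6
[0.54937987 0.04289379 0.23658001] [0.54955896 0.04289978 0.23639983] [ 11.27992851  31.2753355   69.82480366 -43.71090995  94.23947533
  34.30096227]
1.39 [0.0038, 0.0009, -0.0053] [-0.008, -0.028, 0.001]
1.44 [0.0076, 0.0016, -0.0105] [-0.015, -0.057, 0.001]
1.49 [0.0118, 0.0023, -0.0156] [-0.023, -0.086, 0.001]
1.54 [0.0161, 0.0029, -0.0204] [-0.03, -0.115, 0.001]
1.59 [0.0208, 0.0034, -0.0251] [-0.038, -0.144, 0.001]
```

```bash
python3 -m pendant '[[0,0.0038,0.0009,-0.0053,-0.008,-0.028,0],[0,0.0076,0.0016,-0.0105,-0.015,-0.057,0],[0,0.0118,0.0023,-0.0156,-0.023,-0.086,0],[0,0.0161,0.0029,-0.0204,-0.03,-0.115,0],[0,0.0208,0.0034,-0.0251,-0.038,-0.144,0]]' |grep -vE "rot"
python3 - <<'E'
from arc import *
s=env.observe(); print(s["position"],P(1.59)[0],s["q"])
rows([1.63,1.67,1.71,1.75,1.79],(s["position"],np.array(s["tool_rot"])))
E
```

```text
time_s: 22.42
position: [0.561, 0.0733, 0.2401]
ft_force: [0.1, 0.1, -0.6]
grip_width: -0.0
gripper_force: 0.4
[0.56096385 0.07327825 0.24009591] [0.56098784 0.0733437  0.24007036] [ 15.94631477  36.04769498  65.41660756 -50.4009466  100.36676857
  36.70592429]
1.63 [0.0034, 0.0005, -0.0041] [-0.006, -0.024, 0.001]
1.67 [0.0069, 0.001, -0.008] [-0.012, -0.047, 0.001]
1.71 [0.0106, 0.0015, -0.0119] [-0.018, -0.07, 0.001]
1.75 [0.0145, 0.0019, -0.0155] [-0.024, -0.093, 0.001]
1.79 [0.0185, 0.0022, -0.0191] [-0.03, -0.117, 0.001]
```

```bash
python3 -m pendant '[[0,0.0034,0.0005,-0.0041,-0.006,-0.024,0],[0,0.0069,0.001,-0.008,-0.012,-0.047,0],[0,0.0106,0.0015,-0.0119,-0.018,-0.07,0],[0,0.0145,0.0019,-0.0155,-0.024,-0.093,0],[0,0.0185,0.0022,-0.0191,-0.03,-0.117,0]]' |grep -vE "rot"
python3 -m pendant '[[0,0,0,0,0,0,0],[0,0,0,0,0,0,0],[0,0.002,0,-0.005,0,0,0],[0,0.004,0,-0.02,0,0,0],[0,0.004,0,-0.04,0,0,0]]' |grep -vE "rot"
python3 - <<'E'
from arc import *
s=env.observe(); print(s["position"],s["q"])
R0=np.array(s["tool_rot"]); Rg=np.column_stack([[.925,.38,0],[.38,-.925,0],[0,0,-1]])
print("up",R0.T@[0,0,.1])
row([.56,.14,.37],Rg); row([.44,-.1,.37],Rg); row([.466,-.35,.30],Rg)
for c in("top","scene"):
    env.get_image(c)
    for n in("lid_press",):
        for d in env.trace(c,n)[:1]: print(c,n,d["conf"],np.round(d["bbox"]))
E
```

```text
time_s: 23.05
position: [0.5702, 0.098, 0.2371]
ft_force: [0.1, -0.3, -0.4]
grip_width: 0.0004
gripper_force: 0.0
time_s: 23.68
position: [0.5748, 0.1348, 0.253]
ft_force: [0.0, -0.3, 0.3]
grip_width: 0.0001
gripper_force: 0.0
[0.57478977 0.13475032 0.25304624] [ 21.86430737  41.85889723  56.03045003 -55.76069563 109.74904307
  35.68759044]
up [-0.08503174  0.02198176 -0.04781638]
[-0.102, 0.011, -0.059] [0.681, 0.865, 0.745] mm 118 deg 76.2
[-0.242, -0.052, 0.161] [0.681, 0.865, 0.745] mm 295 deg 76.2
[-0.283, 0.012, 0.411] [0.681, 0.865, 0.745] mm 499 deg 76.2
top lid_press 0.63 [252. 192.  66.  99.]
```

No contact force at the end, so the lid rests at its stop. I go up over it and turn the tool back to vertical.

```bash
python3 -m pendant '[[0,-0.05,0.013,-0.028,0,0,0],[0,-0.1,0.026,-0.056,0,0,0],[0,-0.115,0.01,-0.04,0.095,0.121,0.104],[0,-0.14,-0.005,0,0.19,0.242,0.209],[0,-0.172,-0.02,0.051,0.286,0.363,0.313]]'
python3 - <<'E'
from arc import *
s=env.observe(); print(s["position"],s["q"])
Rg=np.column_stack([[.925,.38,0],[.38,-.925,0],[0,0,-1]])
row([.44,-.15,.35],Rg); row([.46,-.33,.25],Rg)
E
```

```text
time_s: 24.5
position: [0.4998, 0.0182, 0.3695]
tool_rot: [[0.623, 0.764, -0.169], [0.575, -0.593, -0.564], [-0.531, 0.254, -0.809]]
ft_force: [2.4, -0.2, 0.2]
grip_width: -0.0002
gripper_force: 0.0
[0.4997503  0.01824373 0.36949619] [  5.22783026  21.28806359  59.64983073 -35.54874709 110.13981559
  38.17786561]
[-0.124, 0.049, 0.121] [0.393, 0.498, 0.429] mm 180 deg 43.9
[-0.162, 0.146, 0.3] [0.393, 0.498, 0.429] mm 370 deg 43.9
```

```bash
python3 -m pendant '[[0,-0.03,0.012,0.03,0.08,0.1,0.086],[0,-0.06,0.024,0.06,0.16,0.2,0.172],[0.5,-0.09,0.036,0.09,0.24,0.3,0.258],[1,-0.124,0.049,0.121,0.32,0.4,0.344],[1,-0.135,0.08,0.17,0.393,0.498,0.429]]' |grep pos
python3 - <<'E'
from arc import *
Rg=np.column_stack([[.925,.38,0],[.38,-.925,0],[0,0,-1]])
row([.46,-.33,.25],Rg)
E
```

```text
position: [0.4484, -0.2035, 0.3273]
[-0.037, 0.121, 0.078] [0.005, -0.002, -0.001] mm 149 deg 0.3
```

```bash
python3 -m pendant '[[1,-0.014,0.045,0.025,0,0,0],[1,-0.028,0.09,0.05,0,0,0],[1,-0.037,0.121,0.078,0,0,0],[1,-0.037,0.121,0.078,0,0,0],[1,-0.037,0.121,0.078,0,0,0]]' |grep -E "time|pos"
python3 - <<'E'
from arc import *
im=env.get_image("wrist"); hsv=cv2.cvtColor(im["image"],cv2.COLOR_BGR2HSV)
for d in env.trace("wrist","garlic")[:3]:
    print(round(d["conf"],2),np.round(d["bbox"]),"mean BGR",im["image"][d["mask"]].mean(0).round(),np.round(onz(im,d["bbox"][:2],"wrist",.029),3))
for d in env.tip_of("wrist","garlic")[:3]: print(np.round(d["centre"]),round(d["conf"],2),np.round(onz(im,d["centre"],"wrist",0),3))
look("garlic",0,("top",)); look("salt_shaker",0,("top","wrist")); look("pepper_mill",0,("top","wrist","scene"));look("lid_hinge",.112);look("keeper",0)
t=env.get_image("top")
for d in env.trace("top","lid_press")[:1]: print(d["conf"],np.round(d["bbox"]))
E
```

```text
time_s: 25.75
position: [0.4611, -0.3278, 0.2488]
0.9 [195. 164.  44.  48.] mean BGR [ 62. 167. 239.] [ 0.442 -0.23   0.029]
0.57 [293. 192.  50.  49.] mean BGR [224. 232. 244.] [ 0.454 -0.349  0.029]
[197. 161.] 0.72 [ 0.44  -0.225  0.   ]
[293. 185.] 0.61 [ 0.456 -0.349  0.   ]
top garlic 0.44 [371. 280.] [ 0.446 -0.237  0.   ]
top salt_shaker 0.67 [287. 231.] [ 0.53 -0.01  0.  ]
top salt_shaker 0.52 [373. 232.] [ 0.568 -0.226  0.   ]
wrist salt_shaker 0.96 [237.  70.] [ 0.563 -0.232  0.   ]
top pepper_mill 0.74 [428. 234.] [ 0.587 -0.364  0.   ]
wrist pepper_mill 0.79 [341. 104.] [ 0.574 -0.364  0.   ]
top lid_hinge 0.86 [263. 205.] [0.558 0.055 0.112]
wrist lid_hinge 0.94 [0. 9.] [0.554 0.062 0.112]
top keeper 0.75 [290. 232.] [ 0.528 -0.02   0.   ]
wrist keeper 0.86 [86. 56.] [ 0.522 -0.022  0.   ]
0.76 [251. 189.  65. 100.]
```

The networks report two bulbs: orange at (195,164) and white at (293,192). The white one, at (0.456,-0.350), is the garlic, so I descend on it.

```bash
python3 -m pendant '[[1,-0.013,0.0185,0.03,0,0,0],[1,-0.013,0.0185,0.08,0,0,0],[1,-0.013,0.0185,0.13,0,0,0],[1,-0.013,0.0185,0.17,0,0,0],[1,-0.013,0.0185,0.2,0,0,0]]' |grep -E "time|pos|ft"
python3 -m pendant '[[1,0,0,0.01,0,0,0],[1,0,0,0.022,0,0,0],[1,0,0,0.022,0,0,0]]' |grep -E "time|pos|ft"
python3 -m pendant '[[0.5,0,0,0,0,0,0],[0.5,0,0,0,0,0,0],[0.5,0,0,0,0,0,0],[0.5,0,0,0,0,0,0]]' 25
```

```text
time_s: 27.62
position: [0.4555, -0.3507, 0.0465]
ft_force: [0.0, -1.0, 0.7]
time_s: 28.0
position: [0.4558, -0.3511, 0.0263]
ft_force: [1.0, -0.2, 0.3]
time_s: 28.5
position: [0.4558, -0.3511, 0.0264]
tool_rot: [[0.924, 0.383, -0.002], [0.383, -0.924, -0.004], [-0.004, 0.003, -1.0]]
ft_force: [-0.0, -0.7, 0.6]
grip_width: 0.0426
gripper_force: 0.0
```

Closing to 42 mm met nothing. That agrees with the lid contact: the tips sit about 23 mm farther back than stated. I reopen, go 14 mm lower and close again.

```bash
python3 -m pendant '[[1,0,0,0,0,0,0],[1,0,0,0,0,0,0],[1,0,0,0.005,0,0,0],[1,0,0,0.01,0,0,0],[1,0,0,0.014,0,0,0]]' |grep -E "time|pos|ft|wid"
python3 -m pendant '[[0.4,0,0,0,0,0,0],[0.4,0,0,0,0,0,0],[0.4,0,0,0,0,0,0],[0.4,0,0,0,0,0,0],[0.4,0,0,0,0,0,0]]' 25
```

```text
time_s: 29.12
position: [0.4556, -0.351, 0.0117]
ft_force: [-0.4, 1.0, -0.7]
grip_width: 0.0857
time_s: 29.75
position: [0.4559, -0.3512, 0.013]
tool_rot: [[0.924, 0.383, -0.002], [0.383, -0.924, -0.004], [-0.004, 0.003, -1.0]]
ft_force: [-1.5, 1.0, 5.6]
grip_width: 0.0525
gripper_force: 25.3
```

The garlic is gripped at 52 mm. I lift it, carry it over the box and turn the tool so the jaws open along the box's x.

```bash
python3 -m pendant '[[0.4,0,0,-0.04,0,0,0],[0.4,0,0,-0.1,0,0,0],[0.4,0,0,-0.16,0,0,0],[0.4,0,0,-0.21,0,0,0],[0.4,0,0,-0.21,0,0,0]]'
python3 - <<'E'
from arc import *
row([.5186,-.0378,.222],R0); row([.5186,-.0378,.026],R0)
E
```

```text
time_s: 30.38
position: [0.4572, -0.3512, 0.2264]
tool_rot: [[0.924, 0.383, 0.003], [0.383, -0.924, -0.01], [-0.001, 0.01, -1.0]]
ft_force: [-0.0, 0.3, -0.9]
grip_width: 0.052
gripper_force: 26.3
[0.177, -0.266, 0.001] [0.009, 0.005, -0.823] mm 319 deg 47.2
[0.177, -0.268, 0.197] [0.009, 0.005, -0.823] mm 377 deg 47.2
```

```bash
python3 -m pendant '[[0.4,0.03,-0.045,0,0,0,-0.14],[0.4,0.06,-0.09,0,0,0,-0.28],[0.4,0.09,-0.135,0,0,0,-0.42],[0.4,0.12,-0.18,0,0,0,-0.56],[0.4,0.15,-0.225,0,0.004,0.002,-0.7]]'|grep -E "pos|force"
python3 -m pendant '[[0.4,0.048,-0.012,0,0.005,0.003,-0.123],[0.4,0.048,-0.012,0,0.005,0.003,-0.123],[0.4,0.048,-0.012,0,0.005,0.003,-0.123]]'|grep -E "pos|force"
python3 - <<'E'
from arc import *
row([.5186,-.0378,.1],R0); row([.5186,-.0378,.026],R0)
look("keeper",0); look("lid_hinge",.112,("wrist",))
E
```

```text
position: [0.5084, -0.0831, 0.22]
ft_force: [1.4, -0.5, -0.5]
gripper_force: 26.3
position: [0.5198, -0.0372, 0.2203]
ft_force: [-0.5, 0.1, -0.6]
gripper_force: 26.3
[-0.001, 0.0, 0.12] [-0.01, -0.002, -0.001] mm 120 deg 0.6
[-0.001, 0.001, 0.194] [-0.01, -0.002, -0.001] mm 194 deg 0.6
top keeper 0.28 [301. 215.] [ 0.577 -0.038  0.   ]
wrist keeper 0.93 [280. 165.] [ 0.525 -0.02   0.   ]
wrist lid_hinge 0.93 [276.  82.] [0.552 0.06  0.112]
```

```bash
python3 -m pendant '[[0.4,-0.001,0,0.05,0,0,0],[0.4,-0.001,0,0.1,0,0,0],[0.4,-0.001,0,0.14,0,0,0],[0.4,-0.001,0,0.16,0,0,0],[0.4,-0.001,0,0.17,0,0,0]]'|grep -E "pos|force"
python3 -m pendant '[[0.4,0,0,0.007,0,0,0],[0.4,0,0,0.014,0,0,0],[0.4,0,0,0.021,0,0,0],[0.4,0,0,0.024,0,0,0],[0.4,0,0,0.024,0,0,0]]'|grep -E "pos|force"
```

```text
position: [0.5183, -0.0372, 0.0502]
ft_force: [1.0, 0.1, -0.7]
gripper_force: 26.4
position: [0.5184, -0.0368, 0.0271]
ft_force: [-0.3, -1.1, 0.0]
gripper_force: 26.4
```

```bash
python3 -m pendant '[[0.4,0,0,0.002,0,0,0],[0.4,0,0,0.003,0,0,0],[0.4,0,0,0.003,0,0,0],[0.7,0,0,0.003,0,0,0],[0.95,0,0,0.003,0,0,0]]'|grep -E "pos|force|wid"
python3 -m pendant '[[0.95,0,0,0,0,0,0],[0.95,0,0,0,0,0,0],[0.95,0,0,-0.03,0,0,0],[0.95,0,0,-0.08,0,0,0],[0.95,0,0,-0.13,0,0,0]]'|grep -E "pos|force|wid"
python3 -m pendant '[[0.95,0,0,-0.06,0,0,0],[0.95,-0.04,0,-0.1,0,0,0],[0.95,-0.08,0,-0.1,0,0,0],[0.95,-0.08,0,-0.1,0,0,0],[0.95,-0.08,0,-0.1,0,0,0]]'|grep -E "time|pos|force|wid"
python3 - <<'E'
from arc import *
for c in("wrist","top"):
    im=env.get_image(c)
    for n in("garlic","salt_shaker","lemon","bean_tin","pepper_mill"):
        for d in env.trace(c,n)[:2]: print(c,n,round(d["conf"],2),np.round(d["bbox"]),im["image"][d["mask"]].mean(0).round(),np.round(onz(im,d["bbox"][:2],c,.03),3))
    for n in("salt_shaker","garlic","lid_hinge"):
        for d in env.tip_of(c,n)[:2]: print(c,n,round(d["conf"],2),np.round(onz(im,d["centre"],c,{"lid_hinge":.112}.get(n,0)),3))
    for d in env.trace(c,"lid_press")[:1]: print("lid",c,np.round(d["bbox"]))
E
```

```text
position: [0.5185, -0.0368, 0.0242]
ft_force: [0.1, -0.5, -0.0]
grip_width: 0.0762
gripper_force: 0.0
position: [0.5191, -0.0374, 0.1555]
ft_force: [0.3, -0.6, -0.1]
grip_width: 0.081
gripper_force: 0.0
time_s: 34.8
position: [0.4922, -0.1126, 0.2537]
ft_force: [-0.1, 0.2, 0.4]
grip_width: 0.0813
gripper_force: 0.0
wrist garlic 0.83 [272. 277.  43.  40.] [ 64. 167. 239.] [ 0.438 -0.227  0.03 ]
wrist garlic 0.6 [280. 114.  48.  46.] [171. 182. 200.] [ 0.518 -0.038  0.03 ]
wrist salt_shaker 0.57 [368. 253.  40.  48.] [177. 183. 184.] [ 0.566 -0.239  0.03 ]
wrist lemon 0.46 [277. 218.  28.  64.] [160. 159. 163.] [ 0.472 -0.154  0.03 ]
wrist pepper_mill 0.8 [422. 382.  26.  28.] [128. 172. 212.] [ 0.605 -0.526  0.03 ]
wrist salt_shaker 0.71 [ 0.566 -0.235  0.   ]
wrist garlic 0.91 [ 0.439 -0.223  0.   ]
wrist garlic 0.85 [ 0.517 -0.036  0.   ]
wrist lid_hinge 0.97 [0.553 0.059 0.112]
lid wrist [281.   6. 233.  12.]
top garlic 0.65 [369. 278.  21.  25.] [ 73. 122. 202.] [ 0.444 -0.229  0.03 ]
top lemon 0.9 [153. 184.  24.  23.] [100. 180. 197.] [0.581 0.344 0.03 ]
top bean_tin 0.69 [149. 236.  34.  35.] [180. 190. 193.] [0.448 0.324 0.03 ]
top pepper_mill 0.87 [435. 232.  40.  35.] [ 71.  93. 121.] [ 0.587 -0.373  0.03 ]
top pepper_mill 0.63 [149. 238.  36.  37.] [178. 187. 190.] [0.445 0.324 0.03 ]
top salt_shaker 0.41 [ 0.574 -0.223  0.   ]
top garlic 0.6 [ 0.444 -0.23   0.   ]
top lid_hinge 0.79 [0.555 0.064 0.112]
lid top [252. 190.  67. 101.]
```

The garlic is in the box at (0.518,-0.037), and the shaker stands at (0.566,-0.235). The lid is open, the bystanders haven't moved, and the arm is clear, so I hand the job in.

```bash
python3 -c "
from rig import env
print(env.close_job())"
```

```text
the job is handed in; nothing more can be done
None
```

I handed the job in at about 35 s: salt shaker upright on the worktop, lid held back all the way to fully open, garlic in the box, and the lemon, tin and pepper mill untouched; no verdict was returned.

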